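Load the laser marking cell and shut its sash

ROBOT

A 6-joint arm with a two-finger parallel gripper is mounted at the origin on a cart in front of the work surface, level with it; the furniture and walls round the work are solid. World frame = base frame: x ahead of the robot, y to its left, z up, the work surface at z = 0. Lengths are in m, angles in rad, forces in N, time in s.
With the tool pointing down it reaches from about 0.325 to 0.875 m from the base axis. Payload 4.4 kg.
Tool frame: the origin (TCP) lies midway between the tips of the shut fingers; the grasp point (between the pads) lies ctrl.grip_depth behind it (ctrl.grip_depth is the distance from the TCP to the grasp point, in m); z points along the fingers, y is the line along which they close (so a half turn about z gives the same grasp; the last joint's range is limited). The gripper opens to 85 mm and grips with 20 to 120 N. Pads are 22 mm wide; open, the fingers measure 114 mm over their backs; the gripper's body (76 mm by 85 mm) begins 54 mm behind the grasp point. The pads swing forward as they close: fully open they stand 13 mm farther back than shut.
Start: joints at [0.973, 0.207, 1.542, -0, 1.393, -0.15], TCP at [0.249, 0.518, 0.231] pointing down, gripper open.
Joint ranges: [-2.73, 2.73], [-0.86, 2.22], [0.23, 2.46], [-1.11, 4.25], [0.08, 2.63], [-2.82, 2.82]. Speed limits (rad/s): [2.79, 2.79, 3.14, 3.14, 3.14, 3.14].

INTERFACE

Orientations are given as a unit quaternion [x, y, z, w].
In Python, from plant import ctrl gives the robot as it stands.
- The arm moves only by the tool arm_command, never from a script. Its argument "targets" is a list of rows, each a list of 7 numbers: the shift along the tool's x, y, z in mm, then the turn, a rotation vector about the tool's x, y, z in rad, then the finger opening in mm, from 0 to 85.4. In form: [[dx, dy, dz, ax, ay, az, gripper], ...]. A call has 1 to 12 rows; each row is the pose to reach, as a shift and turn from the pose commanded when the call began, along the tool's axes at that moment; what a row does not reach only later rows make up. A row lasts 1/10 s, in which the tool goes at most 50 mm and 8.59 degrees, less where a joint would pass 70% of its speed; a pose out of reach is approached as far as the arm can. A call with a gripper value outside its range is refused whole. The fingers move at their own pace and stop on an object; the grip force is fixed at half the most. Time passes only in rows, so rows that repeat a pose let the fingers close. It gives the time, the measured TCP pose, the force, the opening and the grip force at its end, in the units of the state.
- ctrl.observe(): the state, without advancing time (a new reading comes with each control period).
- ctrl.capture(name): name is "scene" or "top"; returns a dict with "frame" (480x640x3 uint8, blue, green, red), "vfov" (degrees; the focal length in pixels is half the picture's height over the tangent of half this angle, whatever the lens; pixels are square), "cx", "cy" (the principal point, pixels), "R" (3x3) and "t" (3): a world point X has camera coordinates R X + t. Camera axes: x right, y down, z forward; pixel columns grow to the right and rows downward; lengths in m; the calibration is good to about 2 mm. A picture is of the moment at which its call begins. There is no depth.
- ctrl.job_done(): hands the job in; it is judged then, once.
Trained networks look in the newest picture that a camera, given by its name, has taken for a name from the list of things; names that differ only in an ending like _2 or _b are one class to them, and where a whole thing is asked for, a point or a joint stands for the part that bears it (a point fixed in the world has none). Each returns a list of dicts, best first, with "conf" (0 to 1); they miss things now and then, are a little off and sometimes report something else, mostly with a low value. They report only what shows in the picture. A call takes as long as a camera call. They do not tell look-alikes from the thing itself.
- ctrl.search_frame(name, camera): "rect" ([left, top, width, height] in pixels, round what is visible of it).
- ctrl.spot_point(name, camera): "location" ([column, row] in pixels: a listed point, or the origin of a listed thing).
The state is a dict: "clock": time; "joint_pos": joint angles; "joint_velocities": joint speeds; "joint_efforts": joint torques, N m; "tcp_pos": TCP position; "orientation": TCP orientation; "wrist_force": force on the tool from outside, world axes, zero at the start; "moment": the same for the moment, N m; "opening": finger opening in m; "gripper_force": force on a finger pad.
Only numpy, scipy, OpenCV 4.12 (cv2) and the standard library are available. Lean on these libraries where they do the work, as an engineer would, in place of code of your own. Each camera call takes 0.05 s, during which the arm holds its last target. There are 200 camera calls.

TASK

First raise the clear sash of the small marking cell right up by its handle. Then stand the lone chrome coupling from the green table in front of the cell upright in the cup-shaped nest on the loading tray and press down on it until the nest's tapered shank is fully home in its socket. Then push the tray all the way into the cell by its upright tab, lower the sash fully shut again, and leave the other things on the table where they are.

Things in the scene. Friction and masses are not known exactly. Their poses are not given: they have to be found in the camera images.
- cell: Marking cell, fixed: dark base 60 mm high, 284 wide, with a tongue under the tray; grey hood on it, 280 wide, up to 218 mm; dark marking head on top (to 291 mm). Origin on the table, in the sash plane, on the tray's axis; +x points into the cell, +y left, z up. Side walls at y = +76 and -196 mm. The sash runs between posts (top at 250 mm) at y = +74 and -194 mm.
- sash (a joint): Height of the clear sash in m: 0 fully shut, 0.10 fully up (end stop). Stays where it is left; raising takes about 9 N, lowering about 3 N. Its lower edge is 90 mm above the table when shut; below about 0.075 it blocks a coupling on the tray. It starts shut or up to 15 mm open.
- sash_grip (a point): Where to take the sash's handle: a black upright tab near the sash's right end, 14 mm wide (cell y), 24 deep (x), 42 high, on a stalk, free on both sides, to be pinched from above across its 14 mm. This point is 65 mm in front of the sash plane, at cell y = -130 mm, 210 mm above the table when shut; tab top 17 mm above it, underside 25 mm below. Moves with the sash; axes as the cell's.
- tray (a joint): Position of the loading tray in m: 0 fully out towards the robot, 0.145 fully in (end stop). It starts out (0 to 0.015), stays where it is left and slides along the cell's +x with about 3 N. The nest's axis is 100 mm in front of the sash plane at 0 and 45 mm behind it at 0.145.
- tray_grip (a point): Where to take the tray's black upright tab: 14 mm wide (cell y), 22 mm deep (cell x), its top 125 mm above the table, this point 110 mm above the table and 110 mm in front (-x) of the nest's axis; tray deck 76 mm above the table. Moves with the tray; axes as the cell's. With the tray fully in it is still 65 mm in front of the sash plane.
- nest (a joint): How far the nest has been pressed into its tapered socket on the tray, in m: 0 stands 10 mm proud, 0.010 fully home (hard stop). It starts at 0 to 0.002. Friction alone holds it: it moves down only under more than about 8 N (plus a little for speed; press slowly) and stays where it is left.
- nest_seat (a point): Centre of the nest's inner floor, on which the coupling stands: 112 mm above the table at joint value 0, 102 mm when home. The nest is a steel cup, inside diameter 37 mm at the floor, flaring to 43 mm at the rim 6 mm above the floor, outside 51 mm. Moves with tray and nest; z up.
- coupling_mid (a point): Centre of the chrome coupling standing alone on the green table in front of the cell, left or right of the tray: a round turned part, 33 mm across, 46 mm high (this point half-way up), 0.06 kg, crenellated end up. Grip it across the diameter in its upper half so that fingertips clear the nest's rim; any yaw. Couplings on the white bench, beside or behind the cell and in the heaps are not meant.
- block: Steel gauge block 60 x 30 x 45 mm, bystander; origin at the centre of its underside. It stands on the other side of the tray from the coupling.
- tape: Roll of brown tape, 80 mm across, 20 mm high, bystander; origin at the centre of its underside.
- adapter_r: Black adapter box 44 x 91 x 26 mm at the right, bystander; origin at the centre of its underside.
- cup: Dark plastic tool cup, 79 mm across, 87 mm high, right of the cell, bystander; origin at the centre of its underside.
- torch_l: Black pocket torch standing upright, 32 mm across, 100 mm high, left of the cell, bystander; origin at the centre of its underside.
- ring: Steel ring gauge lying flat, 56 mm across, 14 mm high, bystander in front of the cell's right end; origin at the centre of its underside.
Mind the look-alikes: they are no part of the job. What is shaped like the part that bears coupling_mid but black is not meant.

How it is judged:
By the outcome, as a careful person would: the job done as asked, in the order asked, and still so for the second after the job is handed in, with the robot touching nothing.
It also fails if it takes over 70 s, if anything falls off the work surface, if the arm or the gripper's body presses on something with over 40 N, if the wrist force passes 120 N, or if a joint passes its speed limit or range.

## Working session

There is one attempt and no reset: what is moved stays moved. The work goes in short steps, Python scripts to look and compute and a tool call to move; the robot and the scene stay as the last step left them, time stands still between calls to the robot, and variables do not carry over. Pictures are saved under pics/ and viewed, at most 10 in all, crops included, and the job is handed in when it is done.

Besides the shell and the picture viewer there is one more tool, called after "Emit:" by a JSON object that holds its "api" and its "payload". arm_command: Moves the arm, as the interface text tells. Its arguments: {"type":"object","properties":{"targets":{"type":"array","items":{"type":"array","items":{"type":"number"}}}},"required":["targets"]}

```bash
mkdir -p pics; ls
cat > h.py <<'E'
import numpy as np, cv2
from plant import ctrl
from scipy.spatial.transform import Rotation as Ro
def f(c): return 240/np.tan(np.radians(c["vfov"])/2)
def ray(c,uv):
    d=np.array([(uv[0]-c["cx"])/f(c),(uv[1]-c["cy"])/f(c),1.]); R=np.array(c["R"]); 
    return -R.T@np.array(c["t"]), R.T@d
def atz(c,uv,z):
    o,d=ray(c,uv); return o+d*(z-o[2])/d[2]
def proj(c,X):
    p=np.array(c["R"])@np.array(X)+c["t"]; return np.array([c["cx"],c["cy"]])+f(c)*p[:2]/p[2]
def totool(dX):
    s=ctrl.observe(); return Ro.from_quat(s["orientation"]).inv().apply(dX)*1000
E
python3 - <<'E'
from h import *
np.set_printoptions(precision=4,suppress=True)
print(ctrl.grip_depth,ctrl.observe())
C={}
for n in("scene","top"):
    C[n]=ctrl.capture(n); cv2.imwrite(f"pics/{n}0.png",C[n]["frame"]); print(n,ray(C[n],(320,240)),C[n]["vfov"])
Z=dict(sash_grip=.215,tray_grip=.11,nest_seat=.111,coupling_mid=.023,block=0,tape=0,adapter_r=0,cup=0,torch_l=0,ring=0,cell=0)
for k,z in Z.items():
    for n in C:
        for r in ctrl.spot_point(k,n)[:4]: print(k,n,round(r["conf"],2),np.round(r["location"],1),atz(C[n],r["location"],z)[:2])
E
```

```text
pics
0.0187 {'clock': 0.0, 'joint_pos': array([ 0.9725,  0.2074,  1.543 , -0.    ,  1.3935, -0.1505]), 'joint_velocities': array([ 0.0005,  0.0002,  0.0011, -0.0008, -0.0001,  0.0019]), 'joint_efforts': array([ -0.002 , -38.3036, -29.1595,  -0.0003,   0.0107,   0.    ]), 'tcp_pos': array([0.2485, 0.5177, 0.2301]), 'orientation': array([ 0.222 ,  0.975 , -0.0011, -0.0004]), 'wrist_force': array([0.9363, 0.1544, 0.2256]), 'moment': array([-0.0159, -0.0196,  0.0064]), 'gripper_force': 0.0, 'opening': 0.08542323184305581}
scene (array([-0.0074, -0.1755,  0.6896]), array([ 0.6878,  0.37  , -0.6245])) 56.84478657218361
top (array([0.3711, 0.1218, 1.2217]), array([ 0.1625,  0.011 , -0.9868])) 46.78140242690933
sash_grip scene 0.56 [361.8 213.9] [0.6213 0.0754]
sash_grip top 0.68 [352.3 198.8] [0.6156 0.0744]
tray_grip scene 0.96 [264.  284.3] [0.4645 0.1953]
tray_grip top 0.85 [297.2 284.4] [0.4632 0.1782]
nest_seat scene 0.66 [293.1 255.9] [0.5589 0.1897]
nest_seat top 0.8 [292.8 231.7] [0.5702 0.1899]
nest_seat top 0.19 [223.9 255.6] [0.5186 0.3283]
coupling_mid scene 0.8 [322.8 319.4] [0
[... 369 characters left out ...]
0.1912]
block scene 0.63 [230.3 274.6] [0.5428 0.3497]
block top 0.57 [224.  257.6] [0.5289 0.3484]
tape top 0.76 [217.7 207.6] [0.6425 0.3683]
tape top 0.5 [291.9 285.2] [0.4704 0.1955]
adapter_r scene 0.73 [418.6 347.2] [ 0.556  -0.0901]
adapter_r top 0.68 [423.  251.8] [ 0.5498 -0.0931]
cup scene 0.77 [450.9 324.8] [ 0.6413 -0.1291]
cup scene 0.41 [246.3 243.8] [0.6502 0.3836]
cup top 0.64 [437.9 205.2] [ 0.6562 -0.1279]
torch_l scene 0.75 [268.6 229.9] [0.7239 0.3675]
torch_l top 0.8 [222.4 176.2] [0.7161 0.3612]
ring scene 0.83 [371.2 328.3] [0.5546 0.0082]
ring top 0.92 [372.3 249. ] [0.5541 0.019 ]
ring top 0.22 [289.8 232.9] [0.5872 0.2034]
cell top 0.82 [291.6 196.8] [0.6703 0.2016]
```

Run:
```python
from h import *
a=cv2.imread("pics/scene0.png");b=cv2.imread("pics/top0.png")
A=cv2.resize(a[180:400,190:490],(600,440),interpolation=3)
cv2.imwrite("pics/c1.png",cv2.resize(a[190:390,210:476],(798,600),interpolation=3))
cv2.imwrite("pics/c2.png",cv2.resize(b[160:340,200:440],(800,600),interpolation=3))
```

```text
(no output)
```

View pics/c1.png

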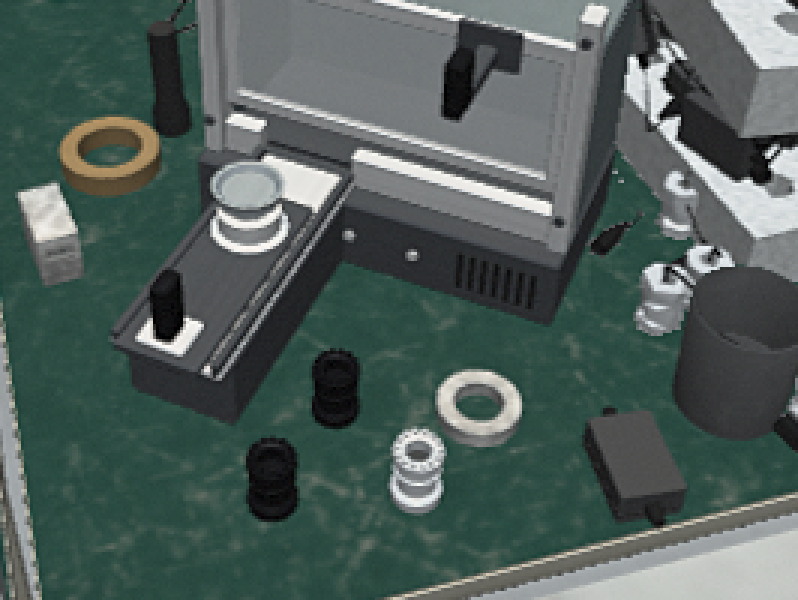

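View pics/c2.png

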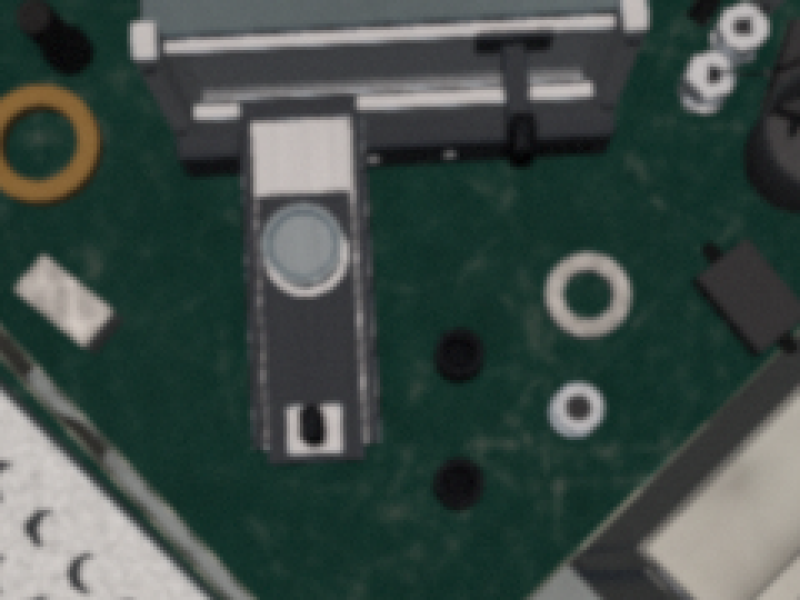

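Lone chrome coupling candidates (scene px): black (323,319), black (305,350), chrome (350,343). The two black ones are look-alikes; the chrome one stands alone on the green table right of the tray, with its crenellated end up, and both enlarged crops confirm it at scene (350,343) / top (373,281). Sash handle is at scene (362,214), tray tab (264,284), nest (293,253).

```bash
cat >> h.py <<'E'
def fit(C,obs):
    from scipy.optimize import least_squares
    # p: x,y,yaw,sash,tray,postx
    def pt(k,p):
        L=dict(sg=(-.065,-.130,.21+p[3]),nest=(-.1+p[4],0,.111),tg=(-.21+p[4],0,.11),tt=(-.21+p[4],0,.125),pl=(p[5],.074,.25),pr=(p[5],-.194,.25))[k]
        c,s=np.cos(p[2]),np.sin(p[2]); return np.array([p[0]+c*L[0]-s*L[1],p[1]+s*L[0]+c*L[1],L[2]])
    def r(p): return np.concatenate([proj(C[n],pt(k,p))-uv for k,n,uv in obs]+[[(p[3]-.007)/.004,(p[4]-.007)/.004,p[5]/.004]])
    s=least_squares(r,[.66,.2,0,.007,.007,0],loss="soft_l1",x_scale=.01)
    return s.x,r(s.x),{k:pt(k,s.x) for k in("sg","nest","tg")}
E
python3 - <<'E'
from h import *
np.set_printoptions(precision=4,suppress=True)
C={n:ctrl.capture(n) for n in("scene","top")}
obs=[("sg","scene",(361.8,213.9)),("sg","top",(352.3,198.8)),("tg","scene",(264,287)),("tg","top",(297.2,284.4)),("tt","scene",(265.7,281.7)),("tt","top",(293.6,282.4)),
("nest","scene",(293.1,253.5)),("nest","top",(291.5,232.5)),("pl","top",(242.9,172)),("pr","top",(390,163.6)),("pr","scene",(408,194))]
p,r,P=fit(C,obs); print(p);print(r.reshape(-1)[:22].reshape(-1,2));print(P)
c=np.array([.483,.0205])
print("coupling proj",proj(C["scene"],[*c,.023]),proj(C["top"],[*c,.023]))
s=ctrl.observe();R=Ro.from_quat(s["orientation"]);print(R.as_matrix(), np.degrees(p[2]))
# tool at sash: y axis along cell y
print("tool y yaw",np.degrees(np.arctan2(R.as_matrix()[1,1],R.as_matrix()[0,1])))
E
```

```text
[ 0.6662  0.2031  0.0798  0.0124  0.0035 -0.0069]
[[ 1.6683  0.4052]
 [ 3.504   1.1366]
 [ 2.6321  0.2862]
 [-4.2061  1.3774]
 [ 0.3887 -0.293 ]
 [-1.0311  2.7593]
 [ 0.4645 -1.6066]
 [-1.3756 -0.7417]
 [-0.593   0.2695]
 [-0.4452 -0.5577]
 [ 0.2161 -0.1364]]
{'sg': array([0.6118, 0.0683, 0.2224]), 'nest': array([0.57  , 0.1954, 0.111 ]), 'tg': array([0.4603, 0.1866, 0.11  ])}
coupling proj [350.7778 343.8602] [372.4072 280.0123]
[[-0.9014  0.433  -0.    ]
 [ 0.433   0.9014  0.    ]
 [ 0.      0.     -1.    ]] 4.572750066303532
tool y yaw 64.34305161853891
```

Emit:
{"api": "arm_command", "payload": {"targets": [[0,0,-50,0,0,0,60],[-50,-24,-75,0,0,-0.14,60],[-522,-247,-75,0,0,-0.528,60],[-522,-247,-75,0,0,-0.528,60],[-522,-247,-75,0,0,-0.528,60],[-522,-247,-75,0,0,-0.528,60],[-522,-247,-75,0,0,-0.528,60],[-522,-247,-75,0,0,-0.528,60],[-522,-247,-75,0,0,-0.528,60],[-522,-247,-75,0,0,-0.528,60],[-522,-247,-75,0,0,-0.528,60],[-522,-247,-75,0,0,-0.528,60]]}}

```text
clock: 2.5
tcp_pos: [0.5877, 0.0998, 0.3061]
orientation: [-0.04, 0.999, 0.0, 0.0]
wrist_force: [0.2, 0.2, -0.6]
opening: 0.0602
gripper_force: 0.0
```

Emit:
{"api": "arm_command", "payload": {"targets": [[0,0,0,0,0,0,60]]}}

```text
clock: 2.6
tcp_pos: [0.5897, 0.0961, 0.3053]
orientation: [-0.036, 0.999, -0.001, 0.0]
wrist_force: [0.1, -0.4, 0.5]
opening: 0.0603
gripper_force: 0.0
```

Run:
```python
from h import *
np.set_printoptions(precision=4,suppress=True)
s=ctrl.observe();print(s["tcp_pos"],np.degrees(Ro.from_quat(s["orientation"]).as_euler("xyz")),Ro.from_quat(s["orientation"]).as_matrix())
a=ctrl.capture("scene")["frame"];b=ctrl.capture("top")["frame"]
A=cv2.resize(a[130:280,260:460],(533,400),interpolation=3);B=cv2.resize(b[130:270,280:450],(0,0),fx=400/140*.62,fy=400/140*.62,interpolation=3)
o=np.zeros((400,800,3),np.uint8);o[:,:533]=A;B=B[:, :267];o[:B.shape[0],533:533+B.shape[1]]=B
cv2.imwrite("pics/m1.png",o)
```

```text
[0.5897 0.0961 0.3053] [-179.8589    0.045  -175.8247] [[-0.9973 -0.0728  0.001 ]
 [-0.0728  0.9973 -0.0024]
 [-0.0008 -0.0025 -1.    ]]
```

View pics/m1.png

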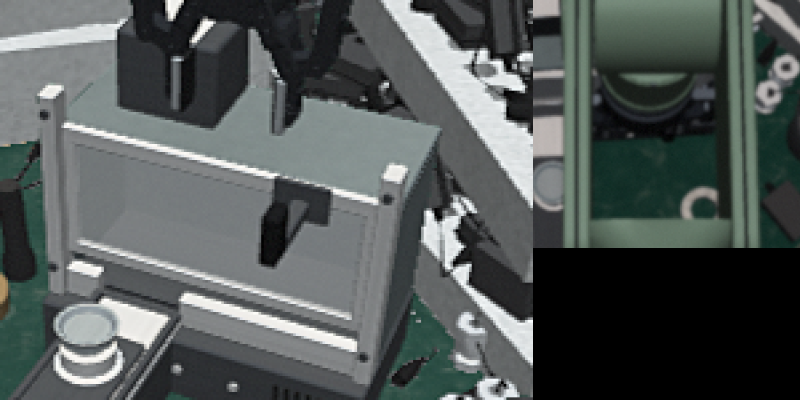

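The scene view shows the sash tab's top at about px (363,207), fingertips above it at (326,171) and (365,180), and post tops at (280,164) and (408,194). I'll refit with these.

```bash
sed -i 's/L=dict(/L=dict(st=(-.065,-.130,.227+p[3]),/' h.py
python3 - <<'E'
from h import *
np.set_printoptions(precision=4,suppress=True)
C={n:ctrl.capture(n) for n in("scene","top")}
print([ (x["conf"],x["location"]) for x in ctrl.spot_point("sash_grip","scene")[:2]])
obs=[("st","scene",(363.3,207.5)),("st","top",(356.3,197.5)),("sg","scene",(361.8,213.9)),("tg","scene",(264,287)),("tt","scene",(265.7,281.7)),("tt","top",(293.6,282.4)),
("nest","scene",(293.1,253.5)),("nest","top",(291.5,232.5)),("pl","top",(242.9,172)),("pr","top",(390,163.6)),("pr","scene",(408,194)),("pl","scene",(279.5,164.5))]
p,r,P=fit(C,obs); print(p);print(r.reshape(-1)[:24].reshape(-1,2));print(P)
s=ctrl.observe()
t=P["sg"]-[0,0,.0187]; print(totool(t-s["tcp_pos"]), "yaw err", np.degrees(p[2])-4.175)
# fingertip check
R=Ro.from_quat(s["orientation"])
for d in(-.03,.03):print(proj(C["scene"],s["tcp_pos"]+R.apply([0,d,-.006])))
E
```

```text
[(0.67, [364.3, 212.4])]
[ 0.6644  0.2026  0.076   0.0127  0.0046 -0.0049]
[[ 0.4474 -0.3748]
 [ 0.1757  1.4803]
 [ 1.2809  0.9637]
 [ 2.2084  0.4879]
 [-0.0402 -0.0921]
 [-1.2368  3.169 ]
 [ 0.2762 -1.3827]
 [-1.3699 -0.3625]
 [-0.4263  0.0758]
 [-0.2408 -0.2099]
 [ 0.285   0.0854]
 [-0.3518 -1.2071]]
{'sg': array([0.6094, 0.068 , 0.2227]), 'nest': array([0.5692, 0.1953, 0.111 ]), 'tg': array([0.4595, 0.187 , 0.11  ])}
[-20.5456 -36.5748 101.9354] yaw err 0.1791869093438221
[358.9839 176.5908]
[325.8843 168.9379]
```

Emit:
{"api": "arm_command", "payload": {"targets": [[-21,-37,0,0,0,0,50],[-21,-37,0,0,0,0,50],[-21,-37,40,0,0,0,50],[-21,-37,70,0,0,0,50],[-21,-37,100,0,0,0,50],[-21,-37,100,0,0,0,50]]}}

```text
clock: 3.45
tcp_pos: [0.6061, 0.0681, 0.2006]
orientation: [-0.041, 0.999, 0.001, -0.006]
wrist_force: [-1.1, 0.1, -0.3]
opening: 0.0503
gripper_force: 0.0
```

Emit:
{"api": "arm_command", "payload": {"targets": [[0,0,0,0,0,0,25],[0,0,0,0,0,0,20],[0,0,0,0,0,0,5],[0,0,0,0,0,0,5],[0,0,0,0,0,0,5],[0,0,0,0,0,0,5]]}}

```text
clock: 4.05
tcp_pos: [0.6119, 0.0686, 0.2089]
orientation: [-0.04, 0.999, 0.002, 0.002]
wrist_force: [-0.4, 4.7, 2.9]
opening: 0.0128
gripper_force: 61.9
```

Emit:
{"api": "arm_command", "payload": {"targets": [[0,0,-12,0,0,0,5],[0,0,-24,0,0,0,5],[0,0,-36,0,0,0,5],[0,0,-48,0,0,0,5],[0,0,-60,0,0,0,5],[0,0,-72,0,0,0,5],[0,0,-80,0,0,0,5],[0,0,-80,0,0,0,5]]}}

```text
clock: 4.85
tcp_pos: [0.6119, 0.0686, 0.2879]
orientation: [-0.041, 0.999, 0.002, 0.002]
wrist_force: [3.1, 5.0, -2.3]
opening: 0.0129
gripper_force: 61.5
```

Emit:
{"api": "arm_command", "payload": {"targets": [[0,0,-3,0,0,0,5],[0,0,-6,0,0,0,5],[0,0,-6,0,0,0,5]]}}

```text
clock: 5.15
tcp_pos: [0.6118, 0.0686, 0.2924]
orientation: [-0.041, 0.999, 0.002, 0.002]
wrist_force: [4.4, 5.5, -6.9]
opening: 0.0131
gripper_force: 60.7
```

Emit:
{"api": "arm_command", "payload": {"targets": [[0,0,-3,0,0,0,5],[0,0,-5,0,0,0,5],[0,0,-5,0,0,0,5]]}}

```text
clock: 5.45
tcp_pos: [0.6118, 0.0686, 0.2971]
orientation: [-0.041, 0.999, 0.002, 0.002]
wrist_force: [4.9, 5.7, -8.0]
opening: 0.013
gripper_force: 60.6
```

Emit:
{"api": "arm_command", "payload": {"targets": [[0,0,-3,0,0,0,5],[0,0,-3,0,0,0,5]]}}

```text
clock: 5.65
tcp_pos: [0.6118, 0.0686, 0.2982]
orientation: [-0.041, 0.999, 0.002, 0.001]
wrist_force: [6.7, 4.9, -12.9]
opening: 0.013
gripper_force: 61.8
```

Emit:
{"api": "arm_command", "payload": {"targets": [[0,0,-3,0,0,0,5],[0,0,-3,0,0,0,5]]}}

```text
clock: 5.85
tcp_pos: [0.6117, 0.0686, 0.2983]
orientation: [-0.041, 0.999, 0.002, 0.0]
wrist_force: [11.1, 6.1, -21.3]
opening: 0.0128
gripper_force: 60.6
```

Emit:
{"api": "arm_command", "payload": {"targets": [[0,0,4,0,0,0,5],[0,0,4,0,0,0,50],[0,0,4,0,0,0,50],[0,0,4,0,0,0,50],[0,0,4,0,0,0,50]]}}

```text
clock: 6.35
tcp_pos: [0.6109, 0.0662, 0.3003]
orientation: [-0.04, 0.999, -0.0, 0.001]
wrist_force: [0.1, -1.0, 0.7]
opening: 0.05
gripper_force: 0.0
```

Emit:
{"api": "arm_command", "payload": {"targets": [[0,0,-40,0,0,0,60],[0,0,-45,0,0,0,60],[45,-12,-45,0,0,0,60],[90,-24,-20,0,0,0,60],[131,-35,30,0,0,0,60],[131,-35,80,0,0,0,60],[131,-35,130,0,0,0,60],[131,-35,180,0,0,0,60],[131,-35,180,0,0,0,60],[131,-35,180,0,0,0,60]]}}

```text
clock: 7.35
tcp_pos: [0.4799, 0.0212, 0.116]
orientation: [-0.04, 0.999, 0.001, -0.003]
wrist_force: [-0.6, 0.5, 0.6]
opening: 0.0602
gripper_force: 0.0
```

Run:
```python
from h import *
np.set_printoptions(precision=4,suppress=True)
c=ctrl.capture("scene");d=ctrl.capture("top");s=ctrl.observe();R=Ro.from_quat(s["orientation"])
print(s["tcp_pos"],s["orientation"])
for x in ctrl.spot_point("coupling_mid","scene")[:4]:print(x["conf"],x["location"],atz(c,x["location"],.023))
for x in ctrl.spot_point("coupling_mid","top")[:4]:print(x["conf"],x["location"],atz(d,x["location"],.023))
for x in ctrl.search_frame("coupling_mid","scene")[:4]:print(x)
a=c["frame"]
cv2.imwrite("pics/m2.png",cv2.resize(a[250:400,260:460],(800,600),interpolation=3))
```

```text
[0.4838 0.0208 0.1199] [-0.04    0.9992 -0.0002  0.0009]
0.87 [320.8, 317.6] [0.5123 0.1002 0.023 ]
0.84 [301.9, 350.4] [0.4259 0.0926 0.023 ]
0.66 [350.2, 346.3] [0.4774 0.019  0.023 ]
0.64 [337.2, 264.9] [0.5144 0.0969 0.023 ]
0.5 [374.5, 281.9] [0.479 0.016 0.023]
0.44 [337.1, 306.0] [0.4258 0.0959 0.023 ]
{'rect': [341.1, 332.9, 17.5, 27.2], 'conf': 0.86}
{'rect': [294.5, 334.9, 14.3, 28.3], 'conf': 0.75}
{'rect': [313.5, 307.8, 17.9, 26.7], 'conf': 0.71}
```

View pics/m2.png

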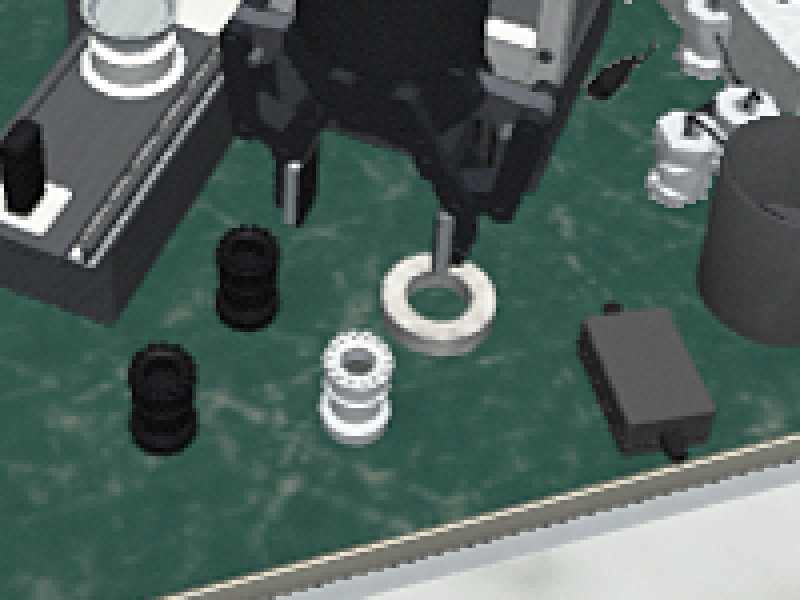

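The picture shows the chrome coupling at scene px (349,347) with its crown up. The fingertips are at (333,303) and (370,314), still above it, and the black look-alikes and ring are clear of the fingers' path.

Emit:
{"api": "arm_command", "payload": {"targets": [[4,-1,30,0,0,0,58],[4,-1,60,0,0,0,58],[4,-1,85,0,0,0,58],[4,-1,103,0,0,0,58],[4,-1,103,0,0,0,58],[4,-1,103,0,0,0,58]]}}

```text
clock: 8.2
tcp_pos: [0.4801, 0.0196, 0.0171]
orientation: [-0.04, 0.999, -0.0, 0.001]
wrist_force: [-0.7, 0.1, 0.6]
opening: 0.0585
gripper_force: 0.0
```

Run:
```python
from h import *
np.set_printoptions(precision=4,suppress=True)
c=ctrl.capture("scene");s=ctrl.observe()
print(s["tcp_pos"],s["wrist_force"])
a=c["frame"]
cv2.imwrite("pics/m3.png",cv2.resize(a[290:380,290:410],(800,600),interpolation=3))
```

```text
[0.4807 0.0195 0.0176] [ 0.2625  0.0065 -0.6228]
```

View pics/m3.png

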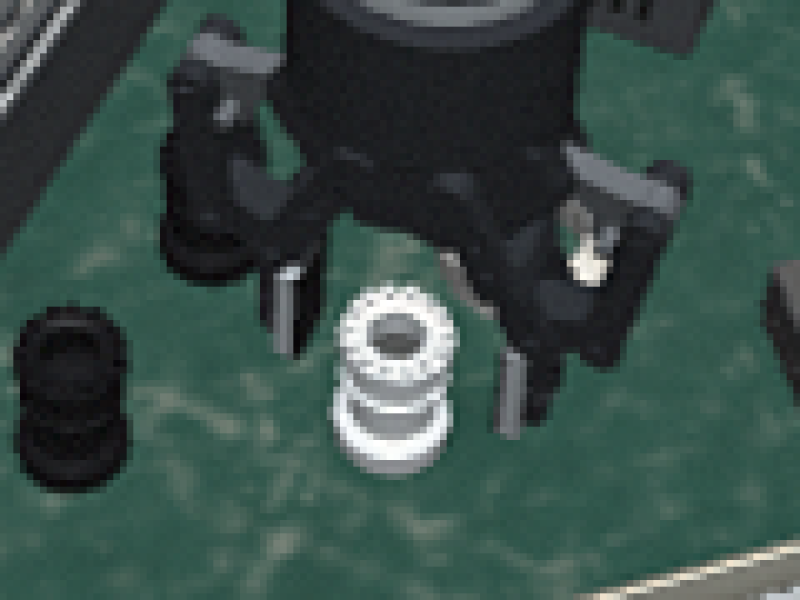

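The crop shows the coupling centred between the pads (column 394 against 399) and 2–3 mm towards the robot. I'll shift, lower 5 mm and grip.

Emit:
{"api": "arm_command", "payload": {"targets": [[2,0,5,0,0,0,58],[2,0,5,0,0,0,45],[2,0,5,0,0,0,38],[2,0,5,0,0,0,30],[2,0,5,0,0,0,20],[2,0,5,0,0,0,20],[2,0,5,0,0,0,20]]}}

```text
clock: 8.95
tcp_pos: [0.4772, 0.0196, 0.0117]
orientation: [-0.04, 0.999, 0.0, 0.0]
wrist_force: [-1.5, 0.4, 5.6]
opening: 0.0296
gripper_force: 59.0
```

Emit:
{"api": "arm_command", "payload": {"targets": [[0,0,-40,0,0,0,20],[0,0,-80,0,0,0,20],[0,0,-130,0,0,0,20],[0,0,-165,0,0,0,20],[0,0,-165,0,0,0,20]]}}

```text
clock: 9.45
tcp_pos: [0.4815, 0.019, 0.1823]
orientation: [-0.04, 0.999, -0.001, 0.007]
wrist_force: [0.8, -0.9, -1.2]
opening: 0.0296
gripper_force: 59.7
```

Emit:
{"api": "arm_command", "payload": {"targets": [[0,50,-10,0,0,0,20],[-10,95,-10,0,0,0,20],[-40,130,-10,0,0,0,20],[-75,155,-10,0,0,0,20],[-102,168,-10,0,0,0,20],[-102,168,-10,0,0,0,20],[-102,168,-10,0,0,0,20],[-102,168,-10,0,0,0,20]]}}

```text
clock: 10.25
tcp_pos: [0.5636, 0.1945, 0.1846]
orientation: [-0.04, 0.999, -0.0, -0.001]
wrist_force: [0.9, 0.0, -0.5]
opening: 0.03
gripper_force: 59.7
```

Run:
```python
from h import *
np.set_printoptions(precision=4,suppress=True)
c=ctrl.capture("scene");d=ctrl.capture("top");s=ctrl.observe()
print(s["tcp_pos"],s["orientation"],s["wrist_force"])
print("rim top",atz(d,(290.9,232.9),.117),"scene",atz(c,(292.7,252.3),.117))
for x in ctrl.search_frame("nest_seat","scene")[:2]:print(x)
for x in ctrl.spot_point("nest_seat","scene")[:2]:print(x)
for x in ctrl.spot_point("coupling_mid","scene")[:4]:print(x)
print(proj(c,s["tcp_pos"]+[0,0,.0113]))
a=c["frame"]
cv2.imwrite("pics/m4.png",cv2.resize(a[180:300,230:390],(800,600),interpolation=3))
```

```text
[0.564  0.1944 0.1855] [-0.0397  0.9992 -0.0002 -0.0007] [ 0.29   -0.1501 -0.3752]
rim top [0.5666 0.1933 0.117 ] scene [0.5621 0.1924 0.117 ]
{'rect': [283.6, 244.8, 24.1, 19.6], 'conf': 0.59}
{'location': [290.8, 218.2], 'conf': 0.88}
{'location': [303.2, 350.7], 'conf': 0.86}
{'location': [323.9, 318.7], 'conf': 0.81}
[291.0986 219.1168]
```

View pics/m4.png

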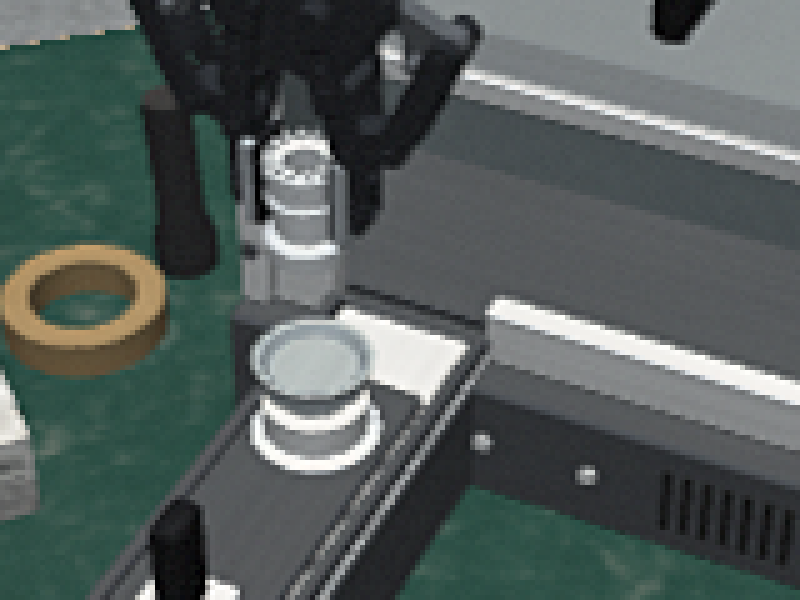

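The coupling hangs upright between the pads with its crown at px (290,212). The nest rim is centred at about px (292,252).

Run:
```python
from h import *
np.set_printoptions(precision=4,suppress=True)
c=ctrl.capture("scene");d=ctrl.capture("top");s=ctrl.observe();t=s["tcp_pos"]
print("crown pred",proj(c,t+[0,0,.0343]),"from px",atz(c,(290.4,211.6),t[2]+.0343),t)
a=np.linspace(0,2*np.pi,60)
for C,n in((c,"scene"),(d,"top")):
  for X in((.562,.192),(.566,.193),(.569,.195)):
    for z,r in((.117,.0255),):
      P=np.array([proj(C,[X[0]+r*np.cos(u),X[1]+r*np.sin(u),z]) for u in a]); print(n,X,P.min(0),P.max(0))
```

```text
crown pred [290.7349 208.4012] from px [0.5558 0.19   0.2206] [0.5649 0.1949 0.1863]
scene (0.562, 0.192) [280.0258 244.3022] [305.6299 260.8222]
scene (0.566, 0.193) [280.6887 243.0745] [306.2016 259.479 ]
scene (0.569, 0.195) [280.6562 241.9716] [306.0891 258.2731]
top (0.562, 0.192) [278.9111 222.7678] [304.0843 247.5979]
top (0.566, 0.193) [278.4803 220.8282] [303.6372 245.6271]
top (0.569, 0.195) [277.5418 219.365 ] [302.685  244.1399]
```

Emit:
{"api": "arm_command", "payload": {"targets": [[-4.5,0,20,0,0,0,20],[-4.5,0,42,0,0,0,20],[-4.5,0,48,0,0,0,20],[-4.5,0,48,0,0,0,20]]}}

```text
clock: 11.0
tcp_pos: [0.5684, 0.1953, 0.1367]
orientation: [-0.04, 0.999, -0.0, -0.002]
wrist_force: [-0.0, -1.0, -0.8]
opening: 0.0294
gripper_force: 59.7
```

Run:
```python
from h import *
c=ctrl.capture("scene");s=ctrl.observe();print(s["tcp_pos"])
a=c["frame"]
cv2.imwrite("pics/m5.png",cv2.resize(a[205:280,250:350],(800,600),interpolation=3))
```

```text
[0.56942411 0.1954923  0.13797066]
```

View pics/m5.png

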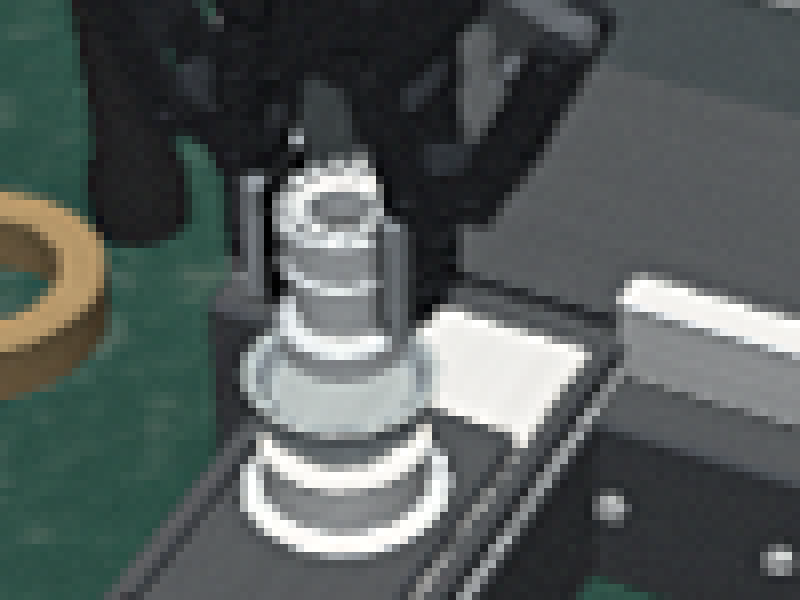

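The coupling's base, at crop (338,338), sits over the rim centre (338,369). After allowing for height it is about 1–2 mm too deep, so I'll shift 1.5 mm back and lower.

Emit:
{"api": "arm_command", "payload": {"targets": [[1.5,0,4,0,0,0,20],[1.5,0,8,0,0,0,20],[1.5,0,11,0,0,0,20],[1.5,0,12,0,0,0,20],[1.5,0,12,0,0,0,20]]}}

```text
clock: 11.55
tcp_pos: [0.568, 0.1954, 0.1258]
orientation: [-0.04, 0.999, -0.0, -0.0]
wrist_force: [0.3, 1.0, 0.3]
opening: 0.0296
gripper_force: 59.7
```

Emit:
{"api": "arm_command", "payload": {"targets": [[0,0,1,0,0,0,20],[0,0,2,0,0,0,20],[0,0,3,0,0,0,20],[0,0,3,0,0,0,20]]}}

```text
clock: 11.95
tcp_pos: [0.568, 0.1954, 0.1228]
orientation: [-0.04, 0.999, -0.0, -0.0]
wrist_force: [-1.0, 0.9, -0.3]
opening: 0.0298
gripper_force: 59.7
```

Emit:
{"api": "arm_command", "payload": {"targets": [[0,0,1,0,0,0,20],[0,0,2,0,0,0,20],[0,0,3,0,0,0,20],[0,0,3,0,0,0,20]]}}

```text
clock: 12.35
tcp_pos: [0.5685, 0.1955, 0.1214]
orientation: [-0.04, 0.999, -0.0, 0.001]
wrist_force: [-0.7, -1.2, 5.4]
opening: 0.0295
gripper_force: 60.5
```

Emit:
{"api": "arm_command", "payload": {"targets": [[0,0,1,0,0,0,20],[0,0,2,0,0,0,20],[0,0,3,0,0,0,20],[0,0,3,0,0,0,20]]}}

```text
clock: 12.75
tcp_pos: [0.5686, 0.1956, 0.1186]
orientation: [-0.04, 0.999, 0.0, 0.001]
wrist_force: [-2.7, -0.7, 5.7]
opening: 0.0298
gripper_force: 60.5
```

Emit:
{"api": "arm_command", "payload": {"targets": [[0,0,1,0,0,0,20],[0,0,2,0,0,0,20],[0,0,3,0,0,0,20],[0,0,4,0,0,0,20],[0,0,4,0,0,0,20]]}}

```text
clock: 13.25
tcp_pos: [0.5687, 0.1956, 0.1146]
orientation: [-0.04, 0.999, 0.0, 0.001]
wrist_force: [-2.3, 0.2, 6.3]
opening: 0.0298
gripper_force: 60.5
```

Emit:
{"api": "arm_command", "payload": {"targets": [[0,0,1,0,0,0,20],[0,0,2,0,0,0,20],[0,0,2,0,0,0,20]]}}

```text
clock: 13.55
tcp_pos: [0.5694, 0.1957, 0.1136]
orientation: [-0.04, 0.999, 0.0, 0.002]
wrist_force: [-2.5, -0.3, 8.9]
opening: 0.0296
gripper_force: 60.9
```

Emit:
{"api": "arm_command", "payload": {"targets": [[0,0,1,0,0,0,20],[0,0,2,0,0,0,20],[0,0,2,0,0,0,20]]}}

```text
clock: 13.85
tcp_pos: [0.571, 0.1958, 0.1136]
orientation: [-0.04, 0.999, 0.0, 0.003]
wrist_force: [-2.5, -0.2, 13.9]
opening: 0.0297
gripper_force: 61.5
```

Emit:
{"api": "arm_command", "payload": {"targets": [[0,0,1.5,0,0,0,20],[0,0,3,0,0,0,20],[0,0,3,0,0,0,20]]}}

```text
clock: 14.15
tcp_pos: [0.5735, 0.196, 0.1135]
orientation: [-0.04, 0.999, 0.0, 0.006]
wrist_force: [-1.7, -1.4, 21.9]
opening: 0.03
gripper_force: 62.4
```

Emit:
{"api": "arm_command", "payload": {"targets": [[0,0,-4,0,0,0,20],[0,0,-6,0,0,0,20],[0,0,-6,0,0,0,50],[0,0,-6,0,0,0,50],[0,0,-6,0,0,0,50],[0,0,-6,0,0,0,50]]}}

```text
clock: 14.75
tcp_pos: [0.5673, 0.1953, 0.1109]
orientation: [-0.04, 0.999, -0.0, -0.001]
wrist_force: [0.6, -0.3, -0.4]
opening: 0.0502
gripper_force: 0.0
```

Emit:
{"api": "arm_command", "payload": {"targets": [[0,0,-35,0,0,0,50],[0,0,-70,0,0,0,50],[0,0,-72,0,0,0,50],[45,0,-72,0,0,0,50],[90,0,-72,0,0,0,50],[109,0,-60,0,0,0,50],[109,0,-30,0,0,0,50],[109,0,-30,0,0,0,50],[109,0,-30,0,0,0,50]]}}

```text
clock: 15.65
tcp_pos: [0.4589, 0.1866, 0.1414]
orientation: [-0.04, 0.999, -0.0, -0.001]
wrist_force: [-0.5, -0.1, 1.1]
opening: 0.0501
gripper_force: 0.0
```

Run:
```python
from h import *
np.set_printoptions(precision=4,suppress=True)
c=ctrl.capture("scene");s=ctrl.observe();print(s["tcp_pos"],s["orientation"])
for x in ctrl.spot_point("tray_grip","scene")[:2]:print(x,atz(c,x["location"],.11))
a=c["frame"]
cv2.imwrite("pics/m6.png",cv2.resize(a[200:320,220:380],(800,600),interpolation=3))
```

```text
[0.4601 0.1868 0.1424] [-0.04    0.9992  0.      0.0002]
{'location': [296.9, 255.3], 'conf': 0.74} [0.5652 0.1847 0.11  ]
{'location': [265.9, 279.3], 'conf': 0.57} [0.4773 0.1997 0.11  ]
```

View pics/m6.png

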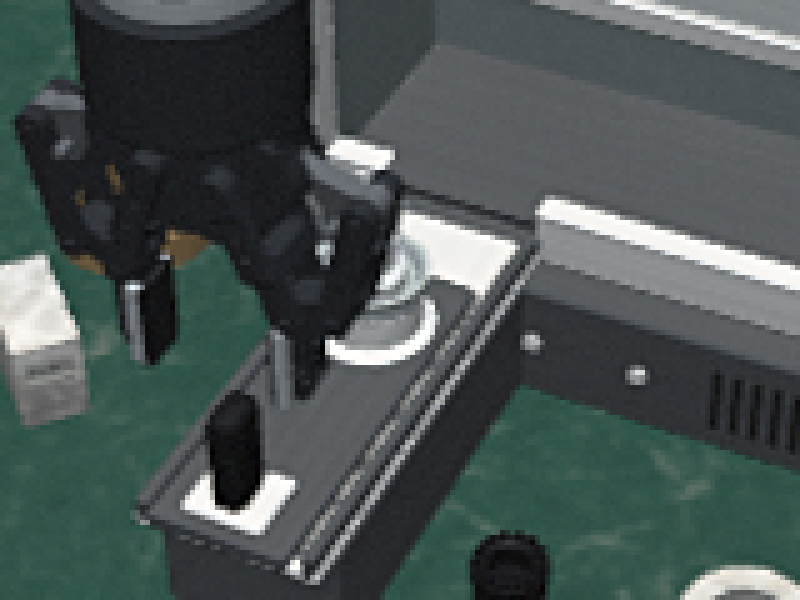

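The tray tab's top is at px (267,281), with the open fingers straddling it from above. The nest is visibly home, as it no longer stands proud on its shank; the coupling is partly hidden.

Emit:
{"api": "arm_command", "payload": {"targets": [[0,0,15,0,0,0,50],[0,0,32,0,0,0,50],[0,0,48,0,0,0,50],[0,0,48,0,0,0,40],[0,0,48,0,0,0,20],[0,0,48,0,0,0,5],[0,0,48,0,0,0,5],[0,0,48,0,0,0,5],[0,0,48,0,0,0,5]]}}

```text
clock: 16.65
tcp_pos: [0.4609, 0.1874, 0.0955]
orientation: [-0.04, 0.999, 0.001, 0.002]
wrist_force: [0.3, 3.1, 4.9]
opening: 0.0129
gripper_force: 60.3
```

Emit:
{"api": "arm_command", "payload": {"targets": [[-4,0,0,0,0,0,5],[-12,0,0,0,0,0,5],[-24,0,0,0,0,0,5],[-37,0,0,0,0,0,5],[-50,0,0,0,0,0,5],[-63,0,0,0,0,0,5],[-76,0,0,0,0,0,5],[-89,0,0,0,0,0,5],[-102,0,0,0,0,0,5],[-112,0,0,0,0,0,5],[-118,0,0,0,0,0,5],[-118,0,0,0,0,0,5]]}}

```text
clock: 17.85
tcp_pos: [0.5789, 0.1964, 0.0956]
orientation: [-0.04, 0.999, 0.0, 0.002]
wrist_force: [-0.1, 0.7, 5.7]
opening: 0.0131
gripper_force: 60.4
```

Emit:
{"api": "arm_command", "payload": {"targets": [[-3,0,0,0,0,0,5],[-8,0,0,0,0,0,5],[-13,0,0,0,0,0,5],[-17,0,0,0,0,0,5],[-19,0,0,0,0,0,5],[-19,0,0,0,0,0,5]]}}

```text
clock: 18.45
tcp_pos: [0.5968, 0.1978, 0.0956]
orientation: [-0.04, 0.999, 0.0, 0.001]
wrist_force: [-2.1, 0.9, 6.5]
opening: 0.0129
gripper_force: 60.6
```

Emit:
{"api": "arm_command", "payload": {"targets": [[-2,0,0,0,0,0,5],[-4,0,0,0,0,0,5],[-4,0,0,0,0,0,5]]}}

```text
clock: 18.75
tcp_pos: [0.5981, 0.1979, 0.0956]
orientation: [-0.04, 0.999, -0.0, -0.002]
wrist_force: [-10.4, 0.2, 11.1]
opening: 0.0129
gripper_force: 61.5
```

Emit:
{"api": "arm_command", "payload": {"targets": [[-2,0,0,0,0,0,5],[-4,0,0,0,0,0,5],[-4,0,0,0,0,0,5]]}}

```text
clock: 19.05
tcp_pos: [0.5981, 0.1979, 0.0955]
orientation: [-0.04, 0.999, -0.001, -0.007]
wrist_force: [-20.0, -1.8, 20.5]
opening: 0.013
gripper_force: 62.9
```

Run:
```python
from h import *
c=ctrl.capture("scene");s=ctrl.observe();print(s["tcp_pos"],s["wrist_force"])
a=c["frame"]
cv2.imwrite("pics/m7.png",cv2.resize(a[150:300,240:440],(800,600),interpolation=3))
```

```text
[0.59804055 0.19785152 0.09543733] [-20.3063871   -1.72348565  19.84995233]
```

View pics/m7.png

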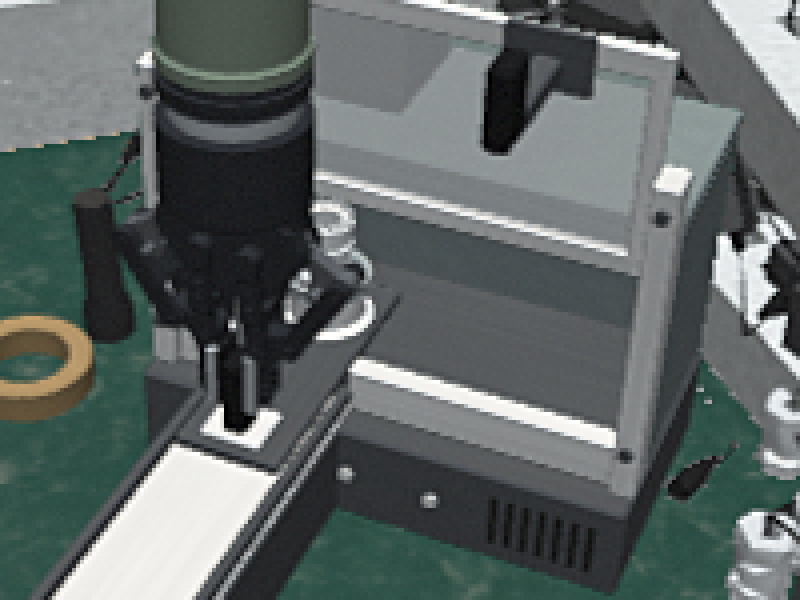

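The tray is at its stop: 20 N and no further motion. The coupling stands upright in the nest at crop (335,235), and the raised sash handle is at crop (505,100).

Emit:
{"api": "arm_command", "payload": {"targets": [[6,0,-6,0,0,0,5],[7,0,-7,0,0,0,50],[7,0,-7,0,0,0,50],[7,0,-7,0,0,0,50],[7,0,-7,0,0,0,50],[7,0,-45,0,0,0,50],[40,0,-80,0,0,0,50],[70,0,-120,0,0,0,50],[70,-10,-165,0,0,0,50],[70,-45,-210,0,0,0,50],[60,-85,-250,0,0,0,50],[60,-100,-255,0,0,0,50]]}}

```text
clock: 20.3
tcp_pos: [0.5545, 0.0921, 0.355]
orientation: [-0.04, 0.999, -0.001, 0.005]
wrist_force: [0.4, 0.1, 0.3]
opening: 0.0501
gripper_force: 0.0
```

Run:
```python
from h import *
s=ctrl.observe();print(s["tcp_pos"],s["orientation"],totool(np.array([.611,.0686,.345])-s["tcp_pos"]))
```

```text
[0.55450147 0.09213186 0.35495653] [-3.98544488e-02  9.99192955e-01 -5.85016199e-04  4.97178540e-03] [-54.34347048 -27.94097549  10.53819671]
```

Emit:
{"api": "arm_command", "payload": {"targets": [[-25,-25,3,0,0,0,50],[-55,-28,8,0,0,0,50],[-55,-28,8,0,0,0,50],[-55,-28,30,0,0,0,50],[-55,-28,54,0,0,0,50],[-55,-28,54,0,0,0,50],[-55,-28,54,0,0,0,40],[-55,-28,54,0,0,0,20],[-55,-28,54,0,0,0,5],[-55,-28,54,0,0,0,5],[-55,-28,54,0,0,0,5],[-55,-28,54,0,0,0,5]]}}

```text
clock: 21.5
tcp_pos: [0.6102, 0.0684, 0.2972]
orientation: [-0.039, 0.999, -0.002, 0.002]
wrist_force: [0.1, -4.8, 2.0]
opening: 0.0132
gripper_force: 61.8
```

Gripped. Lowering about 100 mm.

Emit:
{"api": "arm_command", "payload": {"targets": [[0,0,6,0,0,0,5],[0,0,16,0,0,0,5],[0,0,27,0,0,0,5],[0,0,38,0,0,0,5],[0,0,49,0,0,0,5],[0,0,60,0,0,0,5],[0,0,71,0,0,0,5],[0,0,80,0,0,0,5],[0,0,86,0,0,0,5],[0,0,90,0,0,0,5],[0,0,90,0,0,0,5]]}}

```text
clock: 22.6
tcp_pos: [0.6102, 0.0685, 0.2062]
orientation: [-0.04, 0.999, -0.002, 0.001]
wrist_force: [0.8, -5.0, -0.9]
opening: 0.0132
gripper_force: 61.3
```

Emit:
{"api": "arm_command", "payload": {"targets": [[0,0,3,0,0,0,5],[0,0,6,0,0,0,5],[0,0,8,0,0,0,5],[0,0,8,0,0,0,5]]}}

```text
clock: 23.0
tcp_pos: [0.6102, 0.0685, 0.1987]
orientation: [-0.04, 0.999, -0.002, 0.001]
wrist_force: [-0.7, -5.5, 0.7]
opening: 0.0128
gripper_force: 61.7
```

Emit:
{"api": "arm_command", "payload": {"targets": [[0,0,2,0,0,0,5],[0,0,4,0,0,0,5],[0,0,4,0,0,0,5]]}}

```text
clock: 23.3
tcp_pos: [0.6103, 0.0684, 0.1973]
orientation: [-0.04, 0.999, -0.002, 0.002]
wrist_force: [-5.6, -6.2, 9.5]
opening: 0.0133
gripper_force: 63.1
```

Emit:
{"api": "arm_command", "payload": {"targets": [[0,0,2,0,0,0,5],[0,0,3,0,0,0,5],[0,0,3,0,0,0,5]]}}

```text
clock: 23.6
tcp_pos: [0.6103, 0.0684, 0.1973]
orientation: [-0.04, 0.999, -0.002, 0.002]
wrist_force: [-10.4, -5.6, 20.8]
opening: 0.0133
gripper_force: 64.7
```

Emit:
{"api": "arm_command", "payload": {"targets": [[0,0,-5,0,0,0,5],[0,0,-5,0,0,0,50],[0,0,-5,0,0,0,50],[0,0,-5,0,0,0,50],[0,0,-5,0,0,0,50],[0,0,-45,0,0,0,50],[0,0,-90,0,0,0,50],[50,0,-110,0,0,0,50],[100,0,-120,0,0,0,50],[150,-40,-120,0,0,0,50],[180,-80,-120,0,0,0,50],[180,-100,-120,0,0,0,50]]}}

```text
clock: 24.8
tcp_pos: [0.4353, -0.0441, 0.3102]
orientation: [-0.041, 0.999, -0.0, 0.0]
wrist_force: [0.6, -0.4, 0.2]
opening: 0.0502
gripper_force: 0.0
```

Run:
```python
from h import *
c=ctrl.capture("scene");d=ctrl.capture("top");s=ctrl.observe();print(s["tcp_pos"],s["wrist_force"])
for k in("sash_grip","tray_grip"):print(k,[x for x in ctrl.spot_point(k,"scene")[:1]])
# predicted points when shut / in
cx=np.array([.6635,.2026]);u=np.array([np.cos(.078),np.sin(.078)]);v=np.array([-u[1],u[0]])
print(proj(c,[*(cx-.065*u-.13*v),.21]),proj(c,[*(cx-.065*u),.11]))
a=c["frame"]
cv2.imwrite("pics/m8.png",cv2.resize(a[160:400,200:520],(800,600),interpolation=3))
```

```text
[ 0.43669782 -0.04647803  0.31028381] [ 0.13260781 -0.24722012  0.89972291]
sash_grip [{'location': [362.8, 216.6], 'conf': 0.82}]
tray_grip [{'location': [297.2, 242.5], 'conf': 0.87}]
[362.51105528 220.71231572] [299.93213684 244.11253647]
```

View pics/m8.png

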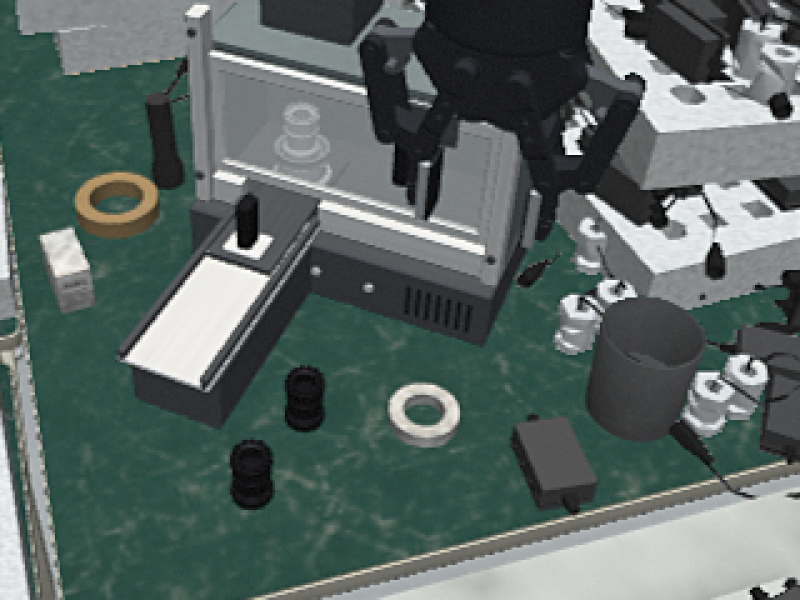

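The final picture shows the sash shut. The coupling stands in the nest behind the glass at crop (300,130), the tray is in with its tab at (247,215), and the bystanders are undisturbed.

```bash
python3 -c "
from plant import ctrl; print(ctrl.job_done())"
```

```text
the job is handed in; nothing more can be done
None
```

I handed the job in at about 25 s of the 70 s allowed: the chrome coupling stands upright in the nest, the nest is pressed home, the tray is fully in, the sash is shut again, and the other things look unmoved in the last picture; no verdict came back.

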